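Hold a handle blank home in the drill jig

ROBOT

A 6-joint arm with a two-finger parallel gripper is mounted at the origin on a cart in front of the work surface, level with it; the furniture and walls round the work are solid. World frame = base frame: x ahead of the robot, y to its left, z up, the work surface at z = 0. Lengths are in mm, angles in degrees, forces in N, time in s.
With the tool pointing down it reaches from about 300 to 850 mm from the base axis. Payload 4.2 kg.
Tool frame: the origin (TCP) lies on the centre line of the jaws, within the pads' length; the fingertips stand 11 mm ahead of it and the grasp point (between the pads) lies 8 mm behind it; z points along the fingers, y is the line along which they close (so a half turn about z gives the same grasp; the last joint's range is limited). The gripper opens to 91 mm and grips with 3 to 60 N. Pads are 32 mm wide; open, the fingers measure 118 mm over their backs; the gripper's body (76 mm by 178 mm) begins 60 mm behind the grasp point.
Start: joints at [-66.75, 18.312, 89.639, -0, 72.044, -1.146], TCP at [237.508, -523.672, 224.976] pointing down, gripper open.
Joint ranges: [-177.97, 177.97], [-48.28, 115.42], [12.27, 149.76], [-77.06, 257.06], [2.81, 150.46], [-146.56, 146.56]. Speed limits (degrees/s): [147.25, 147.25, 180, 180, 180, 180].

INTERFACE

Orientations are given as [roll, pitch, yaw] about the fixed x, y, z axes, in that order (R = Rz(yaw) Ry(pitch) Rx(roll)).
In Python, from workcell import env, grab_frame, camera_model, models gives the robot as it stands.
- The arm moves only by the shell command python3 -m crank 'ROWS' [FORCE]. ROWS is text: rows parted by semicolons, each of 7 numbers parted by spaces: the closure, from -1 (fully open) to 1 (shut), so that 0 is half open, then the shift along the tool's x, y, z in mm, then the turn, a rotation vector about the tool's x, y, z in degrees. A call has 1 to 10 rows; each row shifts and turns the commanded pose from where the row before left it, along the tool's axes as they then stand; what a row does not reach is not made up. A row lasts 1/8 s, in which the tool goes at most 62.5 mm and 10.7 degrees, less where a joint would pass 70% of its speed; a pose out of reach is approached as far as the arm can. A call is refused whole if a number of a shift passes 62.5 or a number of a turn 10.7, either way. A call with a gripper value outside its range is refused whole. The fingers move at their own pace and stop on an object; FORCE is the grip in N (left out, the last holds). Time passes only in rows, so rows that do not move let the fingers close. It gives the time, the measured TCP pose, the force, the opening and the grip force at its end, in the units of the state.
- env.state(): the state, without advancing time (a new reading comes with each control period).
- grab_frame(name): name is "scene" or "top" or "wrist"; returns the picture (384x512x3 uint8, blue, green, red); there is no depth.
- camera_model(name): a dict with "K" (3x3 intrinsics, pixels), "R" (3x3) and "t" (3): a world point X has camera coordinates R X + t; the wrist camera has in their place "mount" (4x4, takes a point from camera to tool coordinates, whose origin is the TCP and whose axes are the flange's). Camera axes: x right, y down, z forward; pixel columns grow to the right and rows downward; lengths in mm; the calibration is good to about 2 mm. A picture is of the moment at which its call begins: read the wrist's pose just before it. camera_model takes no time and is no camera call.
- env.job_done(): hands the job in; it is judged then, once.
Trained networks look in the newest picture that a camera, given by its name, has taken for a name from the list of things; names that differ only in an ending like _2 or _b are one class to them, and where a whole thing is asked for, a point or a joint stands for the part that bears it (a point fixed in the world has none). Each returns a list of dicts, best first, with "p" (0 to 1); they miss things now and then, are a little off and sometimes report something else, mostly with a low value. They report only what shows in the picture. A call takes as long as a camera call.
- models.search_frame(name, camera): "point" ([x, y, z] in mm, in world coordinates, good to about 4 mm: the middle of the surface that is visible of it).
The state is a dict: "time_s": time; "qpos": joint angles; "qvel": joint speeds; "effort": joint torques, N m; "ee_pos": TCP position; "ee_rot": TCP orientation; "force": force on the tool from outside, world axes, zero at the start; "torque": the same for the moment, N m; "gripper_width": finger opening in mm; "gripper_force": force on a finger pad.
Only numpy, scipy, OpenCV 4.12 (cv2) and the standard library are available. Lean on these libraries where they do the work, as an engineer would, in place of code of your own. Each camera call takes 0.05 s, during which the arm holds its last target. There are 200 camera calls.

TASK

The brush-handle blank (the long square-ended bar of wood, not the two shorter offcuts lying with it) is to get its hanging hole. Take the blank, lay it flat in the drill jig and slide it end first through the flared mouth, under the steel bush plate, until it has pushed the sprung plunger fully back and its end bears firmly on the steel stop plate. The wood is soft, so press it home gently (its end must never be driven onto the stop plate with more than 25 N), leave the two offcuts where they lie, and finish while still holding the blank pressed against the stop, ready for the drill: the plunger throws it out as soon as you let go.

Things in the scene. Friction and masses are not known exactly. Their poses are not given: they have to be found in the camera images.
- handle_blank: the blank: plain square-ended bar of brown wood, the longest of the three loose pieces, 42 wide (its x) x 160 long (its y) x 30 high (its z), about 0.14 kg (0.11 to 0.18). It lies flat on the bench. Origin at the centre of its underside. Both ends are alike; either may go in first.
- drill_jig: drill jig bolted to the bench; origin on its centre line at the underside of its plywood base; x = the way the blank is pushed in, z up. Base 15 thick, 110 wide, from x = -170 to 130, bare and open above up to x = 12 (save two bolt heads 6.5 high at x = -155, y = +-42). Blank home: its origin at x = 10, y = 0, z = 15 mm here, its long axis along this x.
- stop_plate: the hard stop: steel plate, 44 wide x 32 high, across the far end of the channel, fixed to the jig; the end block behind it rises to 63 above the bench. Origin at the centre of its face (x = 90 mm in the jig's frame), 31 above the bench; its x axis is the push direction.
- plunger (a joint): sprung brass plunger, 10 mm in diameter, that sticks out of the middle of the stop plate toward the incoming blank. Value in m: 0 = fully out, 12 mm proud of the stop plate; grows as it is pushed in; 0.012 = flush with the stop plate (blank home). The spring pushes back with 3 N at first, 9 N when flush.
- jig_mouth (a point): point on top of the base, on the centre line, where the channel's flared mouth begins (x = 12 mm in the jig's frame, 15 above the bench). Two wooden cheeks, 33 high over the base and out to y = +-40, form the channel: 65 wide here, narrowing to 45 at x = 32 and straight from there to the stop at x = 90.
- offcut_short: a bystander: wood offcut 50 x 84 x 32 high with one slanting end; origin at the centre of its underside.
- offcut_thick: a bystander: wood offcut 45 x 107 x 45 high; origin at the centre of its underside.
- bush (a point): on the centre line, at the underside of the steel bush plate, 33 above the base (48 above the bench), under the drill bush (x = 52 mm in the jig's frame). The plate bridges the cheeks from x = 36 to 68; beyond it the channel is open above; plate and screw heads rise to 62 above the bench.

How it is judged (in metres and radians):
On the way, in this order (a step that is already met when the one before it is completed fails the run):
1. the blank lies flat on the jig's base with its end in the mouth of the channel (x of handle_blank in the frame of drill_jig between -0.062 and -0.004 m and y of handle_blank in the frame of drill_jig between -0.014 and 0.014 m and z of handle_blank in the frame of drill_jig below 0.022 m and angle between the y axis of handle_blank and the x axis of drill_jig, either way round below 0.2 rad).
2. the plunger is pushed fully back and the blank bears on the stop plate (value of joint plunger above 0.0105 m and contact force between handle_blank and stop_plate above 1.5 N), for 0.3 s.
At the end, for the whole second after the job is handed in: The blank lies flat in the jig's channel, in line with it, its end bearing on the stop plate with more than 1.5 N, the plunger pushed in flush (more than 10.5 of 12 mm), at rest, and the robot's fingers still hold or press it there (all of step 2 and contact force between the fingers and handle_blank above 3 N and x of handle_blank in the frame of drill_jig above 0.0075 m and y of handle_blank in the frame of drill_jig between -0.004 and 0.004 m and z of handle_blank in the frame of drill_jig between 0.012 and 0.019 m and angle between the y axis of handle_blank and the x axis of drill_jig, either way round below 0.06 rad and angle between handle_blank's own z axis and vertical below 0.06 rad and linear speed of handle_blank below 0.01 m/s); the arm keeps its last pose, push and grip.
It fails at once if the blank is rammed against the stop plate (more than 25 N) (contact force between handle_blank and stop_plate above 25 N).
It fails at once if one of the two offcuts is moved more than 25 mm (distance of any of offcut_short, offcut_thick from where it was at the start of the episode above 0.025 m).
It also fails if it takes over 61 s, if anything falls off the work surface, if the arm or the gripper's body presses on something with over 40 N, if the wrist force passes 120 N, or if a joint passes its speed limit or range.

## Working session

There is one attempt and no reset: what is moved stays moved. The work goes in short steps, Python scripts to look and compute and a shell command to move; the robot and the scene stay as the last step left them, time stands still between calls to the robot, and variables do not carry over. Pictures are saved under pics/ and viewed, at most 10 in all, crops included, and the job is handed in when it is done.

```bash
mkdir -p pics; ls
python3 - <<'E'
from workcell import env, grab_frame, camera_model, models
import cv2,numpy as np
s=env.state();print({k:np.round(v,3) for k,v in s.items()})
for c in("top","scene"):
    im=grab_frame(c);cv2.imwrite(f"pics/{c}0.png",im)
    m=camera_model(c);print(c,np.round(m["K"],1).tolist(),np.round(m["R"],4).tolist(),np.round(m["t"],1).tolist())
    for n in("handle_blank","drill_jig","stop_plate","jig_mouth","bush","offcut_short","offcut_thick"):
        print(n,[(np.round(d["point"],0).tolist(),round(d["p"],2)) for d in models.search_frame(n,c)[:2]])
print({k:np.round(v,4).tolist() for k,v in camera_model("wrist").items()})
E
```

```text
pics
{'time_s': np.float64(0.0), 'qpos': array([-6.6749e+01,  1.8352e+01,  8.9705e+01,  1.0000e-03,  7.2042e+01,
       -1.1460e+00]), 'qvel': array([-0.054, -0.063, -0.028,  0.052, -0.024,  0.035]), 'effort': array([-1.0000e-03, -4.1246e+01, -2.3197e+01,  7.2000e-02,  4.6000e-02,
       -0.0000e+00]), 'ee_pos': array([ 237.324, -523.227,  224.124]), 'ee_rot': array([-1.7990e+02, -3.0000e-03,  2.4396e+01]), 'force': array([0.306, 0.206, 0.409]), 'torque': array([-0.005,  0.013, -0.001]), 'gripper_force': np.float64(0.0), 'gripper_width': np.float64(91.239)}
top [[432.9, 0.0, 257.9], [0.0, 432.9, 187.4], [0.0, 0.0, 1.0]] [[-0.0078, -0.9996, -0.026], [-0.9896, 0.0115, -0.1435], [0.1437, 0.0246, -0.9893]] [141.3, 586.4, 1103.2]
handle_blank [([457.0, 363.0, 30.0], 0.86), ([553.0, -108.0, 16.0], 0.35)]
drill_jig [([555.0, -114.0, 18.0], 0.77)]
stop_plate []
jig_mouth [([554.0, -106.0, 12.0], 0.86)]
bush []
offcut_short [([627.0, 269.0, 28.0], 0.83), ([552.0, -108.0, 18.0], 0.6)]
offcut_thick [([473.0, 198.0, 44.0], 0.8)]
scene [[370.3, 0.0, 256.7], [0.0, 370.3, 191.3], [0.0, 0.0, 1.0]] [[-0.4653, -0.8851, 0.0012], [-0.5309, 0.278, -0.8005], [0.7082, -0.3732, -0.5993]] [370.9, 325.8, 519.3]
handle_blank [([447.0, 373.0, 31.0], 0.9), ([616.0, 272.0, 28.0], 0.6)]
drill_jig [([544.0, -105.0, 17.0], 0.83)]
stop_plate [([665.0, -126.0, 48.0], 0.63)]
jig_mouth [([544.0, -103.0, 16.0], 0.64)]
bush [([546.0, -103.0, 17.0], 0.79)]
offcut_short [([615.0, 271.0, 28.0], 0.7), ([546.0, -104.0, 18.0], 0.32)]
offcut_thick [([457.0, 199.0, 41.0], 0.91)]
{'K': [[294.3899, 0.0, 255.1459], [0.0, 294.3899, 193.6461], [0.0, 0.0, 1.0]], 'mount': [[-0.0013, -0.9614, -0.275, 79.2153], [1.0, -0.0013, -0.0002, -0.83], [-0.0001, -0.275, 0.9614, -160.2648], [0.0, 0.0, 0.0, 1.0]]}
```

View pics/top0.png

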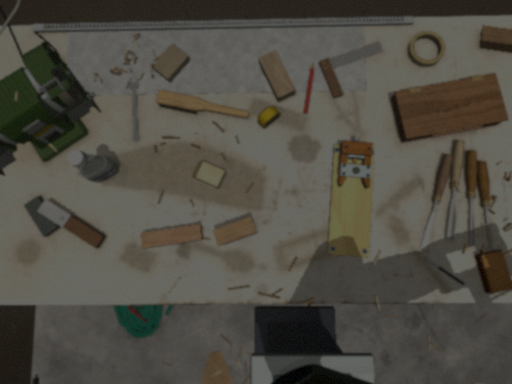

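View pics/scene0.png

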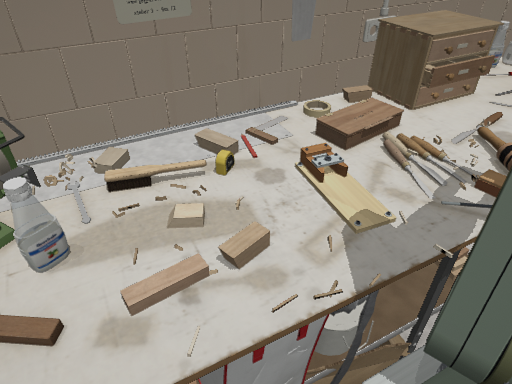

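The top view shows the blank at about (172,235), the thick offcut beside it at (235,229), and the jig from (350,253) to (355,140) with its mouth facing away from me. The short offcut is either the pale block at (209,173) or nearby. The scene view agrees. Next I'll compute coarse poses.

```bash
cat > h.py <<'E'
from workcell import env, grab_frame, camera_model, models
import cv2,numpy as np
from scipy.spatial.transform import Rotation as Ro
def ray(cam,s=None):
    m=camera_model(cam)
    if cam=="wrist":
        Rw=Ro.from_euler("xyz",s["ee_rot"],degrees=True).as_matrix(); M=np.array(m["mount"])
        R=Rw@M[:3,:3]; c=Rw@M[:3,3]+s["ee_pos"]
    else:
        R=np.array(m["R"]).T; c=-R@np.array(m["t"])
    return np.array(m["K"]),R,c
def p2w(cam,uv,z,s=None):
    K,R,c=ray(cam,s); out=[]
    for u,v in uv:
        d=R@np.linalg.inv(K)@[u,v,1]; out.append(c+d*(z-c[2])/d[2])
    return np.array(out)
def w2p(cam,P,s=None):
    K,R,c=ray(cam,s); q=(np.atleast_2d(P)-c)@R@K.T; return q[:,:2]/q[:,2:]
def shift(p0,yaw,p1):
    "tool-axis shift for tool pointing down at yaw"
    R=Ro.from_euler("xyz",[180,0,yaw],degrees=True).as_matrix(); return R.T@(np.array(p1)-p0)
E
python3 - <<'E'
from h import *
b=p2w("top",[(141,238),(203,232)],20);print("blank ends~",b.round());d=b[0]-b[1];print("blank ang",np.degrees(np.arctan2(d[1],d[0])),b.mean(0))
j=p2w("top",[(330,253),(370,255),(334,150),(374,150)],15);print(j.round())
e=j[[2,3]].mean(0)-j[[0,1]].mean(0);print("jig yaw",np.degrees(np.arctan2(e[1],e[0])))
im=cv2.imread("pics/top0.png")
cv2.imwrite("pics/crop.png",np.hstack([cv2.resize(im[200:280,120:270],None,fx=3,fy=3,interpolation=2),cv2.resize(im[130:265,315:390],(133,240),interpolation=2)]))
E
```

```text
blank ends~ [[458. 451.  20.]
 [472. 284.  20.]]
blank ang 94.98310214181463 [465.08738483 367.37233892  20.        ]
[[ 414.  -53.   15.]
 [ 408. -158.   15.]
 [ 693.  -73.   15.]
 [ 692. -182.   15.]]
jig yaw -4.403968874846109
```

```bash
python3 -m crank '-1 31.3 -39.4 0 0 0 0;-1 31.3 -39.4 0 0 0 0;-1 31.3 -39.4 0 0 0 0;-1 31.3 -39.4 0 0 0 0;-1 31.3 -39.4 0 0 0 0;-1 31.3 -39.4 0 0 0 0;-1 31.3 -39.4 0 0 0 0;-1 31.3 -39.4 0 0 0 0;-1 31.3 -39.4 0 0 0 0' 30; python3 -m crank '-1 31.3 -39.4 0 0 0 0;-1 31.3 -39.4 0 0 0 0;-1 31.3 -39.4 0 0 0 0;-1 31.3 -39.4 0 0 0 0;-1 31.3 -39.4 0 0 0 0;-1 31.3 -39.4 0 0 0 0;-1 31.3 -39.4 0 0 0 0;-1 31.3 -39.4 0 0 0 0;-1 31.3 -39.4 0 0 0 0'; python3 -m crank '-1 0 0 0 0 0 -10;-1 0 0 0 0 0 -10;-1 0 0 0 0 0 -10;-1 0 0 0 0 0 -10;-1 0 0 0 0 0 -10;-1 0 0 0 0 0 -10;-1 0 0 0 0 0 -10;-1 0 0 0 0 0 0;-1 0 0 0 0 0 0'
python3 - <<'E'
from h import *
s=env.state();im=grab_frame("wrist");cv2.imwrite("pics/w1.png",im)
print(s["ee_pos"],s["ee_rot"],s["qpos"])
import json;json.dump({"ee_pos":list(s["ee_pos"]),"ee_rot":list(s["ee_rot"])},open("s1.json","w"))
for n in("handle_blank","offcut_thick"): print(n,models.search_frame(n,"wrist")[:2])
E
```

```text
time_s: 1.92
ee_pos: [347.8, -82.9, 225.3]
ee_rot: [179.9, -0.1, 24.4]
force: [1.3, -0.4, -0.4]
gripper_width: 91.4
gripper_force: 0.0
time_s: 3.05
ee_pos: [457.9, 356.6, 225.0]
ee_rot: [180.0, -0.0, 24.4]
force: [-0.3, 0.5, 0.4]
gripper_width: 91.0
gripper_force: 0.0
time_s: 4.18
ee_pos: [457.7, 354.9, 224.9]
ee_rot: [180.0, 0.0, 94.3]
force: [-0.1, 0.4, 0.1]
gripper_width: 91.0
gripper_force: 0.0
[457.68230362 354.92202817 224.93380131] [1.79995787e+02 2.53873113e-03 9.42542826e+01] [ 3.66574853e+01  1.86905164e+01  8.90838849e+01 -4.62171216e-03
  7.22234023e+01  3.24046136e+01]
handle_blank [{'point': [462.4, 374.1, 28.8], 'p': 0.84}]
offcut_thick [{'point': [473.7, 191.8, 44.9], 'p': 0.64}]
```

View pics/w1.png

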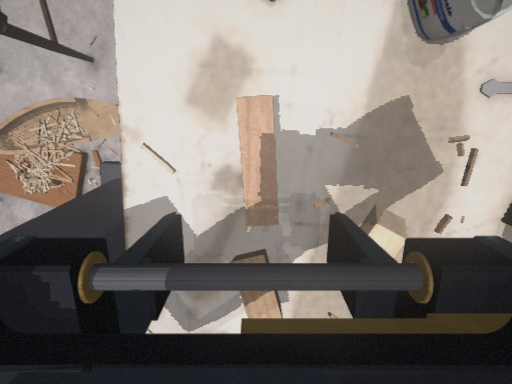

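The blank runs from (238–275, 96) to (246–279, 226), with the thick offcut just below it at (255,255) and lower.

Run:
```python
from h import *
import json
s=json.load(open("s1.json"))
im=cv2.imread("pics/w1.png")
# edges along rows: gradient of brown-ness (saturation) 
hsv=cv2.cvtColor(im,cv2.COLOR_BGR2HSV)
m=((hsv[...,1]>70)&(hsv[...,0]<25)).astype(np.uint8); m[:,:200]=0;m[:,320:]=0;m[235:]=0
n,l,st,_=cv2.connectedComponentsWithStats(m); k=1+st[1:,4].argmax();print(st[k])
ys,xs=np.where(l==k)
L=[];Rr=[]
for v in range(105,218,4):
    x=xs[ys==v]; L.append((x.min(),v));Rr.append((x.max()+1,v))
for A in(L,Rr):
    w=p2w("wrist",A,30,s)[:,:2]; vx,vy,x0,y0=cv2.fitLine(w.astype(np.float32),cv2.DIST_HUBER,0,.01,.01).ravel()
    print(np.degrees(np.arctan2(vy,vx)),x0,y0,w[[0,-1]].round(1).tolist())
print(p2w("wrist",[(238,96),(272,95),(245,226),(279,224)],30,s).round(1))
```

```text
[ 237   96   41  136 3938]
-82.021645 439.2278 389.24405 [[434.0, 437.3], [453.4, 300.7]]
-81.99475 478.71304 392.1274 [[472.0, 440.1], [491.9, 303.5]]
[[432.2 447.1  30. ]
 [471.  451.   30. ]
 [450.4 288.   30. ]
 [494.1 294.   30. ]]
```

```bash
python3 -m crank '-1 -20.7 6.3 0 0 0 -3.6;-1 0 0 50 0 0 0;-1 0 0 50 0 0 0;-1 0 0 45 0 0 0;-1 0 0 35 0 0 0;-1 0 0 20 0 0 0;-1 0 0 10 0 0 0;-1 0 0 0 0 0 0' 45; python3 -m crank '0.2 0 0 0 0 0 0;0.2 0 0 0 0 0 0;0.2 0 0 0 0 0 0;0.2 0 0 0 0 0 0;1 0 0 0 0 0 0;1 0 0 0 0 0 0;1 0 0 0 0 0 0;1 0 0 0 0 0 0' 45
```

```text
time_s: 5.32
ee_pos: [465.5, 334.7, 14.7]
ee_rot: [-180.0, 0.0, 98.0]
force: [-0.2, -0.2, 0.4]
gripper_width: 91.4
gripper_force: 0.0
time_s: 6.32
ee_pos: [465.5, 334.7, 15.0]
ee_rot: [-180.0, 0.0, 98.0]
force: [-0.8, -0.6, 1.9]
gripper_width: 42.1
gripper_force: 45.0
```

```bash
python3 -m crank '1 0 0 -10 0 0 0;1 0 0 -30 0 0 0;1 0 0 -40 0 0 0;1 0 0 -30 0 0 0;1 0 0 -10 0 0 0;1 -15 -2 0 0 0 0;1 -30 -4 0 0 0 0;1 -40 -5 0 0 0 0;1 -40 -5 0 0 0 0;1 -40 -5 0 0 0 0' 45; python3 -m crank '1 -40 -5 0 0 0 0;1 -40 -5 0 0 0 0;1 -40 -5 0 0 0 0;1 -40 -5 0 0 0 0;1 -40 -6 0 0 0 0;1 -40 -6 0 0 0 0;1 -30 -5 0 0 0 0;1 -6 -3.6 0 0 0 0'; python3 -m crank '1 0 0 0 0 0 8;1 0 0 0 0 0 10;1 0 0 0 0 0 10.6;1 0 0 0 0 0 10.6;1 0 0 0 0 0 10.6;1 0 0 0 0 0 10.6;1 0 0 0 0 0 10.6;1 0 0 0 0 0 10.6;1 0 0 0 0 0 10.6;1 0 0 0 0 0 10.2';python3 -m crank '1 0 0 0 0 0 0;1 0 0 0 0 0 0'
python3 - <<'E'
from h import *
s=env.state();im=grab_frame("wrist");cv2.imwrite("pics/w2.png",im);cv2.imwrite("pics/top2.png",grab_frame("top"))
print(s["ee_pos"],s["ee_rot"],s["qpos"])
import json;json.dump({"ee_pos":list(s["ee_pos"]),"ee_rot":list(s["ee_rot"])},open("s2.json","w"))
E
```

```text
time_s: 7.58
ee_pos: [466.1, 165.9, 133.1]
ee_rot: [-179.8, 0.1, 98.0]
force: [0.0, -0.9, -2.0]
gripper_width: 42.0
gripper_force: 45.0
time_s: 8.57
ee_pos: [464.2, -112.2, 133.4]
ee_rot: [-179.8, -0.1, 97.8]
force: [0.7, 1.0, -2.1]
gripper_width: 41.8
gripper_force: 45.0
time_s: 9.82
ee_pos: [464.4, -109.6, 133.8]
ee_rot: [-180.0, 0.2, -4.7]
force: [0.8, 0.4, -1.6]
gripper_width: 41.8
gripper_force: 45.0
time_s: 10.07
ee_pos: [465.3, -110.1, 134.5]
ee_rot: [-180.0, 0.1, -4.2]
force: [-0.2, 0.6, -2.0]
gripper_width: 41.7
gripper_force: 45.0
[ 465.25913384 -110.11511078  134.45452103] [-1.79982902e+02  7.47102714e-02 -4.24293236e+00] [-1.46959322e+01  1.43881590e+01  1.09671732e+02  3.93117768e-03
  5.60166813e+01  7.95448118e+01]
```

View pics/w2.png

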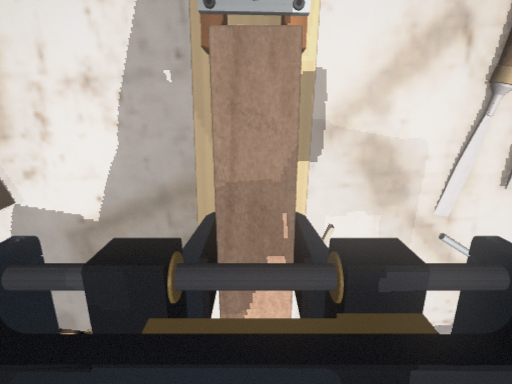

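The blank sits centred in the gripper, with its front corners at (210,28) and (301,27). The jig base is visible on both sides of it (edges about u=192–199 and 306–319), the cheek corners are near (201,50) and (309,50), and the bush plate front is at v≈13.

Run:
```python
from h import *
import json
s=json.load(open("s2.json"))
im=cv2.imread("pics/w2.png")
S=cv2.GaussianBlur(im,(3,3),0).astype(float); 
sat=S[...,2]-S[...,0]; val=S.sum(2)
def edge(ch,lo,hi,sg,rows): return [(lo+1+np.argmax(sg*(ch[v,lo+2:hi]-ch[v,lo:hi-2]))+.0,v) for v in rows]
rows=range(80,195,5)
E={"baseL":(edge(sat,180,208,1,rows),15),"baseR":(edge(sat,300,330,-1,rows),15),
"blL":(edge(val,200,222,-1,rows),150),"blR":(edge(val,288,306,1,rows),150)}
o=s["ee_pos"];yaw=s["ee_rot"][2]
for k,(A,z) in E.items():
    w=p2w("wrist",A,z,s)[:,:2]
    vx,vy,x0,y0=cv2.fitLine(w.astype(np.float32),cv2.DIST_HUBER,0,.01,.01).ravel()
    sl=vy/vx; print(k,"ang %.2f"%np.degrees(np.arctan(sl)),"y at x=500: %.1f, 600: %.1f"%(y0+sl*(500-x0),y0+sl*(600-x0)),"res %.2f"%np.std(w[:,1]-y0-sl*(w[:,0]-x0)),A[0],A[-1])
print("blank front",p2w("wrist",[(210,28),(301,27)],149.5,s).round(1).tolist())
print("cheek front top?",p2w("wrist",[(201,50),(309,50)],48,s).round(1).tolist(),p2w("wrist",[(201,50),(309,50)],15,s).round(1).tolist())
print("plate front",p2w("wrist",[(200,12),(308,13)],60,s).round(1).tolist())
cv2.imwrite("pics/c2.png",np.hstack([cv2.resize(im[0:90,180:330],(600,360),interpolation=2)]))
cv2.imwrite("pics/t2.png",cv2.resize(cv2.imread("pics/top2.png")[120:280,300:400],(375,600),interpolation=2))
```

```text
baseL ang -5.29 y at x=500: -53.3, 600: -62.5 res 0.26 (np.float64(192.0), 80) (np.float64(196.0), 190)
baseR ang -5.22 y at x=500: -162.7, 600: -171.8 res 0.29 (np.float64(314.0), 80) (np.float64(307.0), 190)
blL ang -4.31 y at x=500: -90.1, 600: -97.6 res 0.14 (np.float64(209.0), 80) (np.float64(214.0), 190)
blR ang -4.88 y at x=500: -132.0, 600: -140.6 res 0.53 (np.float64(300.0), 80) (np.float64(296.0), 190)
blank front [[579.8, -97.3, 149.5], [577.2, -137.4, 149.5]]
cheek front top? [[590.4, -76.5, 48.0], [584.1, -158.9, 48.0]] [[596.6, -71.4, 15.0], [589.5, -164.8, 15.0]]
plate front [[612.4, -80.8, 60.0], [606.1, -156.6, 60.0]]
```

View pics/c2.png

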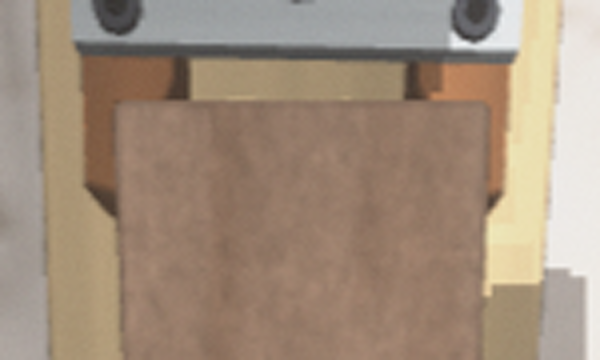

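View pics/t2.png

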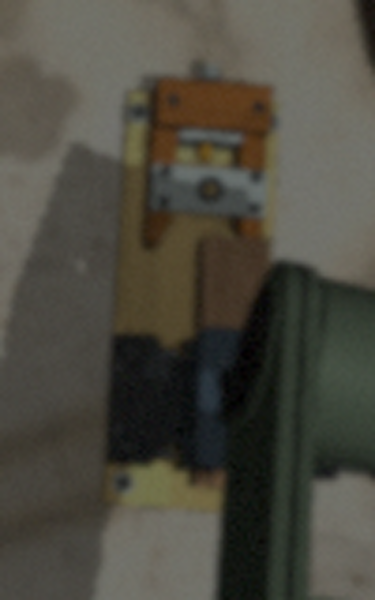

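```bash
python3 -m crank '1 0 -3.5 0 0 0 0.7;1 0 0 25 0 0 0;1 0 0 35 0 0 0;1 0 0 25 0 0 0;1 0 0 12 0 0 0;1 0 0 5 0 0 0;1 0 0 0 0 0 0;1 0 0 0 0 0 0' 45
python3 - <<'E'
from h import *
s=env.state();im=grab_frame("wrist");cv2.imwrite("pics/w3.png",im)
print(s["ee_pos"],s["ee_rot"],s["force"])
import json;json.dump({"ee_pos":list(s["ee_pos"]),"ee_rot":list(s["ee_rot"])},open("s3.json","w"))
cv2.imwrite("pics/w3c.png",cv2.resize(im[0:220,160:350],None,fx=2.7,fy=2.7,interpolation=2))
E
```

```text
time_s: 11.18
ee_pos: [466.8, -107.2, 33.7]
ee_rot: [180.0, -0.1, -5.1]
force: [-0.5, 0.8, -1.4]
gripper_width: 41.9
gripper_force: 45.0
[ 466.83116607 -107.22047967   33.73438267] [ 1.79979517e+02 -1.04832629e-01 -5.10622281e+00] [-0.4877515   0.82817535 -1.38698088]
```

View pics/w3c.png

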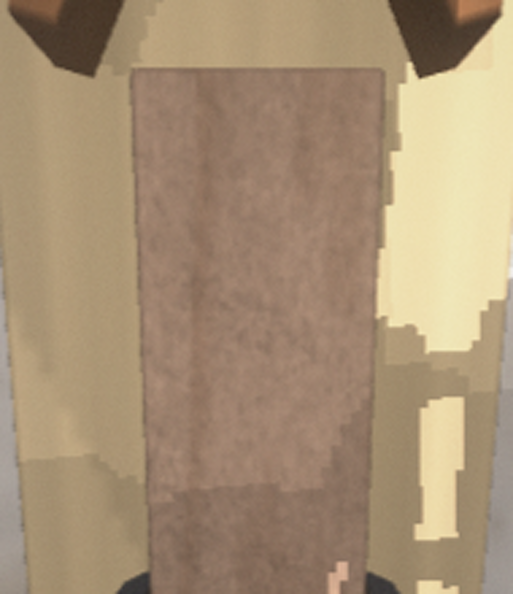

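The blank is centred between the mouth corners: they are at crop (95,76) and (420,76), and the blank edges are at 133 and 384. Now I'll lower the last few mm and work out the remaining travel.

```bash
python3 -m crank '1 0 0 1.5 0 0 0;1 0 0 1.5 0 0 0;1 0 0 0 0 0 0' 45
python3 - <<'E'
from h import *
import json
s=json.load(open("s3.json"))
f=lambda u,v:(160+u/2.7,v/2.7)
print(p2w("wrist",[f(133,69),f(384,69)],48.7,s).round(1).tolist(),p2w("wrist",[f(95,77),f(420,77)],15,s).round(1).tolist())
E
```

```text
time_s: 11.6
ee_pos: [466.3, -107.1, 30.0]
ee_rot: [180.0, -0.0, -5.1]
force: [0.3, 0.2, -1.1]
gripper_width: 41.8
gripper_force: 45.0
[[582.6, -95.9, 48.7], [578.9, -136.8, 48.7]] [[590.5, -84.1, 15.0], [584.6, -149.5, 15.0]]
```

```bash
python3 -m crank '1 4 0 0 0 0 0;1 6 0 0 0 0 0;1 6 0 0 0 0 0;1 6 0 0 0 0 0;1 4 0 0 0 0 0;1 0 0 0 0 0 0;1 0 0 0 0 0 0' 45;python3 -m crank '1 4 0 0 0 0 0;1 5 0 0 0 0 0;1 5 0 0 0 0 0;1 4 0 0 0 0 0;1 2 0 0 0 0 0;1 0 0 0 0 0 0;1 0 0 0 0 0 0' 45
```

```text
time_s: 12.48
ee_pos: [492.5, -109.4, 30.0]
ee_rot: [180.0, -0.1, -5.1]
force: [0.4, 0.1, -1.1]
gripper_width: 41.7
gripper_force: 45.0
time_s: 13.35
ee_pos: [512.3, -111.2, 30.0]
ee_rot: [180.0, -0.0, -5.1]
force: [-1.1, 0.8, 1.7]
gripper_width: 41.9
gripper_force: 45.0
```

```bash
python3 -m crank '1 4 0 0 0 0 0;1 5 0 0 0 0 0;1 5 0 0 0 0 0;1 4 0 0 0 0 0;1 2 0 0 0 0 0;1 0 0 0 0 0 0;1 0 0 0 0 0 0' 45;python3 -m crank '1 2 0 0 0 0 0;1 2 0 0 0 0 0;1 2 0 0 0 0 0;1 1 0 0 0 0 0;1 0 0 0 0 0 0;1 0 0 0 0 0 0';python3 -m crank '1 1 0 0 0 0 0;1 1 0 0 0 0 0;1 1 0 0 0 0 0;1 1 0 0 0 0 0;1 0 0 0 0 0 0;1 0 0 0 0 0 0'
```

```text
time_s: 14.22
ee_pos: [532.3, -113.0, 30.0]
ee_rot: [180.0, -0.1, -5.1]
force: [-0.9, 0.6, 1.9]
gripper_width: 41.8
gripper_force: 45.0
time_s: 14.98
ee_pos: [538.5, -113.5, 30.0]
ee_rot: [180.0, 0.0, -5.1]
force: [-4.8, 0.9, 4.4]
gripper_width: 41.8
gripper_force: 45.0
time_s: 15.72
ee_pos: [540.7, -113.7, 29.9]
ee_rot: [-180.0, 0.2, -5.1]
force: [-9.2, 0.2, 8.5]
gripper_width: 41.9
gripper_force: 45.0
```

```bash
python3 -m crank '1 0 0 -1 0 0 0;1 0 0 0 0 0 0;1 0 0 0 0 0 0' 45;python3 - <<'E'
from h import *
s=env.state();im=grab_frame("wrist");print(s["ee_pos"],s["ee_rot"],s["force"],s["torque"])
t=grab_frame("top")
cv2.imwrite("pics/w4.png",np.hstack([cv2.resize(im[0:200,160:350],(380,400),interpolation=2),cv2.resize(t[125:225,310:400],(360,400),interpolation=2)]))
E
```

```text
time_s: 16.1
ee_pos: [541.4, -113.7, 30.2]
ee_rot: [-180.0, 0.2, -5.1]
force: [-5.8, -0.1, 1.0]
gripper_width: 42.0
gripper_force: 45.0
[ 541.42614928 -113.72680177   30.15761077] [-179.98972713    0.18525757   -5.10999528] [-5.84097227 -0.08735032  1.02592343] [ 0.0613772   0.85687473 -0.06025768]
```

View pics/w4.png

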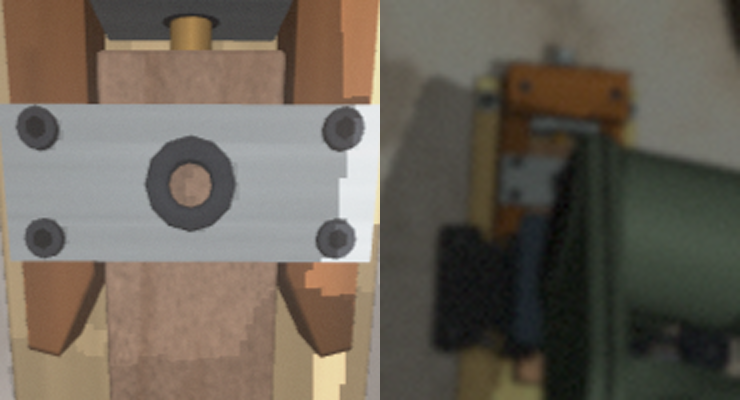

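The blank is under the bush plate and in line with the channel. Its end touches the plunger at (190,40) in the left half, with a gap of several mm still to the stop plate.

```bash
python3 -m crank '1 1 0 0 0 0 0;1 1 0 0 0 0 0;1 1 0 0 0 0 0;1 0 0 0 0 0 0;1 0 0 0 0 0 0' 45;python3 -m crank '1 1 0 0 0 0 0;1 1 0 0 0 0 0;1 0 0 0 0 0 0;1 0 0 0 0 0 0'
```

```text
time_s: 16.82
ee_pos: [543.9, -113.9, 30.2]
ee_rot: [-180.0, 0.2, -5.1]
force: [-6.6, -0.5, 3.0]
gripper_width: 41.8
gripper_force: 45.0
time_s: 17.32
ee_pos: [545.4, -114.0, 30.2]
ee_rot: [-180.0, 0.3, -5.1]
force: [-8.6, 0.4, 4.1]
gripper_width: 41.9
gripper_force: 45.0
```

```bash
python3 -m crank '1 0.7 0 -0.4 0 0 0;1 0.7 0 0 0 0 0;1 0.6 0 0 0 0 0;1 0 0 0 0 0 0;1 0 0 0 0 0 0' 45;python3 -m crank '1 0.5 0 0 0 0 0;1 0.5 0 0 0 0 0;1 0 0 0 0 0 0;1 0 0 0 0 0 0'
```

```text
time_s: 17.95
ee_pos: [546.8, -114.2, 30.4]
ee_rot: [-180.0, 0.4, -5.1]
force: [-9.8, 0.2, 3.4]
gripper_width: 42.0
gripper_force: 45.0
time_s: 18.45
ee_pos: [547.6, -114.2, 30.4]
ee_rot: [-180.0, 0.4, -5.1]
force: [-9.6, 0.3, 3.7]
gripper_width: 41.8
gripper_force: 45.0
```

```bash
python3 -m crank '1 0.5 0 -0.2 0 0 0;1 0.5 0 0 0 0 0;1 0 0 0 0 0 0;1 0 0 0 0 0 0' 45;python3 -m crank '1 0.5 0 0 0 0 0;1 0.5 0 0 0 0 0;1 0 0 0 0 0 0;1 0 0 0 0 0 0';python3 -m crank '1 0.5 0 0 0 0 0;1 0 0 0 0 0 0;1 0 0 0 0 0 0'
```

```text
time_s: 18.95
ee_pos: [548.4, -114.3, 30.5]
ee_rot: [-180.0, 0.4, -5.1]
force: [-9.8, 0.6, 3.3]
gripper_width: 41.6
gripper_force: 45.0
time_s: 19.45
ee_pos: [549.1, -114.4, 30.5]
ee_rot: [-180.0, 0.5, -5.1]
force: [-9.5, 0.1, 4.1]
gripper_width: 41.5
gripper_force: 45.0
time_s: 19.82
ee_pos: [549.5, -114.4, 30.5]
ee_rot: [-180.0, 0.5, -5.1]
force: [-12.8, -0.0, 4.3]
gripper_width: 42.0
gripper_force: 45.0
```

```bash
python3 -m crank '1 0.5 0 0 0 0 0;1 0 0 0 0 0 0;1 0 0 0 0 0 0' 45;python3 -m crank '1 0.5 0 0 0 0 0;1 0 0 0 0 0 0;1 0 0 0 0 0 0';python3 -m crank '1 0.4 0 0 0 0 0;1 0 0 0 0 0 0;1 0 0 0 0 0 0'
```

```text
time_s: 20.2
ee_pos: [549.8, -114.5, 30.5]
ee_rot: [-180.0, 0.5, -5.1]
force: [-11.2, -0.0, 5.3]
gripper_width: 41.4
gripper_force: 45.0
time_s: 20.58
ee_pos: [550.2, -114.5, 30.5]
ee_rot: [-180.0, 0.5, -5.1]
force: [-12.0, -0.7, 5.6]
gripper_width: 41.6
gripper_force: 45.0
time_s: 20.95
ee_pos: [550.4, -114.5, 30.6]
ee_rot: [-180.0, 0.5, -5.1]
force: [-12.8, -0.3, 6.0]
gripper_width: 41.7
gripper_force: 45.0
```

```bash
python3 -m crank '1 0.4 0 -0.4 0 0 0;1 0 0 0 0 0 0;1 0 0 0 0 0 0' 45;python3 -m crank '1 0.5 0 0 0 0 0;1 0 0 0 0 0 0;1 0 0 0 0 0 0';python3 - <<'E'
from h import *
s=env.state();im=grab_frame("wrist");print(s["ee_pos"],s["ee_rot"],s["force"],s["torque"])
cv2.imwrite("pics/w5.png",cv2.resize(im[0:70,190:320],(650,350),interpolation=2))
E
```

```text
time_s: 21.32
ee_pos: [550.4, -114.5, 30.7]
ee_rot: [-180.0, 0.6, -5.1]
force: [-13.4, 0.4, 5.0]
gripper_width: 41.6
gripper_force: 45.0
time_s: 21.7
ee_pos: [550.4, -114.4, 30.7]
ee_rot: [-180.0, 0.6, -5.1]
force: [-14.0, -1.4, 5.7]
gripper_width: 41.6
gripper_force: 45.0
[ 550.37588168 -114.43504147   30.7030528 ] [-179.96399138    0.6468768    -5.11556857] [-14.03324433  -1.3941326    5.73440023] [-0.06421929  1.79259992 -0.20900766]
```

View pics/w5.png

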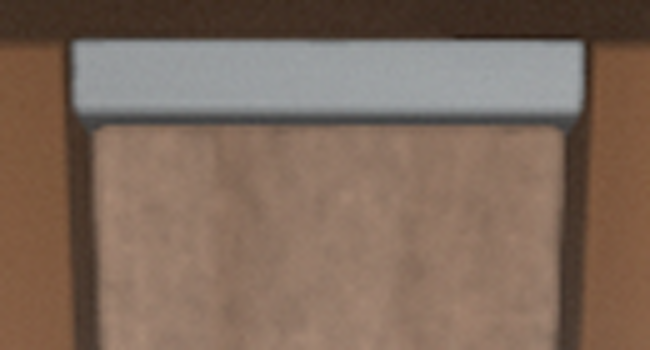

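The plunger has disappeared and the blank's end meets the stop plate at v≈120, with the position stalled at 550.4. I'll firm up the push gently.

```bash
python3 -m crank '1 0.5 0 0 0 0 0;1 0 0 0 0 0 0;1 0 0 0 0 0 0' 45;python3 -m crank '1 0.5 0 0 0 0 0;1 0 0 0 0 0 0;1 0 0 0 0 0 0';python3 -m crank '1 0.5 0 0 0 0 0;1 0 0 0 0 0 0;1 0 0 0 0 0 0;1 0 0 0 0 0 0'
```

```text
time_s: 22.12
ee_pos: [550.4, -114.4, 30.6]
ee_rot: [-180.0, 0.7, -5.1]
force: [-16.0, 0.3, 5.7]
gripper_width: 41.9
gripper_force: 45.0
time_s: 22.5
ee_pos: [550.4, -114.4, 30.5]
ee_rot: [-180.0, 0.8, -5.1]
force: [-15.3, -0.4, 5.7]
gripper_width: 41.8
gripper_force: 45.0
time_s: 23.0
ee_pos: [550.5, -114.4, 30.3]
ee_rot: [-179.9, 0.8, -5.1]
force: [-16.3, 0.4, 6.3]
gripper_width: 41.5
gripper_force: 45.0
```

```bash
python3 -m crank '1 0.6 0 -0.4 0 0 0;1 0 0 0 0 0 0;1 0 0 0 0 0 0' 45;python3 -m crank '1 0.6 0 0 0 0 0;1 0 0 0 0 0 0;1 0 0 0 0 0 0;1 0 0 0 0 0 0'
python3 - <<'E'
from h import *
F=[]
for i in range(8):
    grab_frame("top");s=env.state();F.append(s["force"])
print(np.mean(F,0),np.std(F,0),s["ee_pos"],s["ee_rot"],s["qvel"].round(2))
E
```

```text
time_s: 23.38
ee_pos: [550.5, -114.3, 30.5]
ee_rot: [-179.9, 0.9, -5.1]
force: [-16.6, 0.2, 6.2]
gripper_width: 41.7
gripper_force: 45.0
time_s: 23.88
ee_pos: [550.5, -114.3, 30.4]
ee_rot: [-179.9, 1.0, -5.1]
force: [-18.5, -0.0, 6.4]
gripper_width: 41.9
gripper_force: 45.0
[-17.72188874  -0.11242585   5.87848324] [0.3714776  0.38493518 0.74172133] [ 550.54043772 -114.29902628   30.3544343 ] [-179.9380263     0.97350298   -5.11624079] [ 0.05  0.03  0.    0.06  0.   -0.02]
```

```bash
python3 -c "
from workcell import env
print(env.job_done())"
```

```text
the job is handed in; nothing more can be done
None
```

The job is handed in at about 24 s: the blank is held with its end against the stop plate, the plunger out of sight in the last wrist picture, and a total push of about 18 N (an estimated 6–9 N of it on the stop); no verdict came back.

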